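# Pack the battery case for collection

### The arm

A 7-joint arm with a two-finger parallel gripper is mounted at the origin on the work surface. World frame = base frame: x ahead of the robot, y to its left, z up, the work surface at z = 0. Lengths are in m, angles in rad, forces in N, time in s.
With the tool pointing down it reaches from about 0.4 to 0.875 m from the base axis. Payload 19.3 kg.
Tool frame: the origin (TCP) lies between the finger pads; the fingertips stand 17 mm ahead of it and the grasp point (between the pads) lies 2 mm behind it; z points along the fingers, y is the line along which they close (so a half turn about z gives the same grasp; the last joint's range is limited). The gripper opens to 85 mm and grips with 20 to 120 N. Pads are 22 mm wide; open, the fingers measure 114 mm over their backs; the gripper's body (76 mm by 85 mm) begins 54 mm behind the grasp point. The pads swing forward as they close: fully open they stand 13 mm farther back than shut.
Start: joints at [-1.297, 0.521, -0.036, 1.599, 0.021, 1.021, -0.113], TCP at [0.211, 0.588, 0.219] pointing down, gripper open.
Joint ranges: [-2.91, 2.91], [-0.3, 2.13], [-1.5, 1.42], [0.17, 2.43], [-1.26, 4.41], [0.16, 1.93], [-2.52, 2.52]. Speed limits (rad/s): [1.89, 1.89, 2.39, 2.39, 3.01, 3.01, 3.01].

### API

Orientations are given as [roll, pitch, yaw] about the fixed x, y, z axes, in that order (R = Rz(yaw) Ry(pitch) Rx(roll)).
In Python, from workcell import bot gives the robot as it stands.
- The arm moves only by the shell command python3 -m inch 'ROWS' [FORCE]. ROWS is JSON, a list of rows, each a list of 7 numbers: the shift along the tool's x, y, z in units of 200 mm (1.0 is 200 mm), then the turn, a rotation vector about the tool's x, y, z in units of 90 degrees (1.0 is 90 degrees), then the opening, from 0 (shut) to 1 (fully open). In form: [[x, y, z, rx, ry, rz, grip], ...]. A call has 1 to 20 rows; each row is the pose to reach, as a shift and turn from the pose commanded when the call began, along the tool's axes at that moment; what a row does not reach only later rows make up. A row lasts 1/8 s, in which the tool goes at most 62.5 mm and 10.7 degrees, less where a joint would pass 70% of its speed; a pose out of reach is approached as far as the arm can. A call with a number of a shift or a turn outside -1 to 1 is refused whole. A call with a gripper value outside its range is refused whole. The fingers move at their own pace and stop on an object; FORCE is the grip in N (left out, the last holds). Time passes only in rows, so rows that repeat a pose let the fingers close. It gives the time, the measured TCP pose, the force, the opening and the grip force at its end, in the units of the state.
- bot.observe(): the state, without advancing time (a new reading comes with each control period).
- bot.grab_frame(name): name is "scene" or "top" or "wrist"; returns a dict with "img" (480x640x3 uint8, red, green, blue), "z_map" (480x640 float32, m along the optical axis (not along the pixel's ray), 0 where there is no reading), "vfov" (degrees; the focal length in pixels is half the picture's height over the tangent of half this angle, whatever the lens; pixels are square), "cx", "cy" (the principal point, pixels), "rvec" (rotation vector, rad) and "tvec" (3), from world to camera coordinates, as OpenCV has them. Camera axes: x right, y down, z forward; pixel columns grow to the right and rows downward; lengths in m; the calibration is good to about 2 mm. A picture is of the moment at which its call begins.
- bot.job_done(): hands the job in; it is judged then, once.
The state is a dict: "clock": time; "qpos": joint angles; "qd": joint speeds; "joint_efforts": joint torques, N m; "position": TCP position; "tool_rot": TCP orientation; "force": force on the tool from outside, world axes, zero at the start; "moment": the same for the moment, N m; "grip_width": finger opening in m; "finger_force": force on a finger pad.
Only numpy, scipy, OpenCV 4.12 (cv2) and the standard library are available. Lean on these libraries where they do the work, as an engineer would, in place of code of your own. Each camera call takes 0.05 s, during which the arm holds its last target. There are 200 camera calls.

### The job

Get the battery case ready to go: take the spent red pack out of the case and set it in the yellow tray, stand every green pack upright in the case, cap up and one per cell, and once all of them are in, lower the pale lid fully shut without letting it slam. Set the packs down rather than dropping them, and leave everything else on the bench where it is.

Things in the scene. Friction and masses are not known exactly. Their poses are not given: they have to be found in the camera images.
- pack1: battery pack standing upright: two fat cells side by side in bright green shrink wrap, black cap with a small white connector on top; 34 mm thick (its x) by 66 mm long (its y), ends rounded, 76 mm high plus a 5 mm connector that is not solid; 0.2 to 0.4 kg. Origin: centre of the underside, z up. Starts at bench height on a thin blue mat; may be absent.
- pack2: battery pack standing upright: two fat cells side by side in bright green shrink wrap, black cap with a small white connector on top; 34 mm thick (its x) by 66 mm long (its y), ends rounded, 76 mm high plus a 5 mm connector that is not solid; 0.2 to 0.4 kg. Origin: centre of the underside, z up. Starts at bench height on a thin blue mat; may be absent.
- pack3: battery pack standing upright: two fat cells side by side in bright green shrink wrap, black cap with a small white connector on top; 34 mm thick (its x) by 66 mm long (its y), ends rounded, 76 mm high plus a 5 mm connector that is not solid; 0.2 to 0.4 kg. Origin: centre of the underside, z up. Starts at bench height on a thin blue mat; may be absent.
- pack4: battery pack standing upright: two fat cells side by side in bright green shrink wrap, black cap with a small white connector on top; 34 mm thick (its x) by 66 mm long (its y), ends rounded, 76 mm high plus a 5 mm connector that is not solid; 0.2 to 0.4 kg. Origin: centre of the underside, z up. Starts at bench height on a thin blue mat; may be absent.
- pack5: battery pack standing upright: two fat cells side by side in bright green shrink wrap, black cap with a small white connector on top; 34 mm thick (its x) by 66 mm long (its y), ends rounded, 76 mm high plus a 5 mm connector that is not solid; 0.2 to 0.4 kg. Origin: centre of the underside, z up. Starts at bench height on a thin blue mat; may be absent.
- pack6: battery pack standing upright: two fat cells side by side in bright green shrink wrap, black cap with a small white connector on top; 34 mm thick (its x) by 66 mm long (its y), ends rounded, 76 mm high plus a 5 mm connector that is not solid; 0.2 to 0.4 kg. Origin: centre of the underside, z up. Already in a cell of the case at the start.
- spent: the spent pack: same shape and size as the green packs, but with red wrap; stands in a cell of the case at the start. Origin: centre of the underside, z up; x across the 34 mm, y along the 66 mm
- case: fixed battery case 132 (x) x 268 (y) mm; black outer walls 8 mm thick, 46 mm high; floor 6 mm thick; grey dividers 40 mm high (the one across the middle 16 mm thick, the others 6 mm), making 2 x 3 cells of 50 (x) by 80 (y) mm; packs fit with their 34 mm along the case's x. Pale frosted lid, black edges, hinged on its far (+x) side. Origin: centre of the underside; x away from the robot, z up
- cell1 (a point): centre of the floor of one cell of the case (cells 1 to 3: row nearer the robot, from +y to -y; cells 4 to 6: row by the hinge, from +y to -y); axes as the case's
- cell2 (a point): centre of the floor of one cell of the case (cells 1 to 3: row nearer the robot, from +y to -y; cells 4 to 6: row by the hinge, from +y to -y); axes as the case's
- cell3 (a point): centre of the floor of one cell of the case (cells 1 to 3: row nearer the robot, from +y to -y; cells 4 to 6: row by the hinge, from +y to -y); axes as the case's
- cell4 (a point): centre of the floor of one cell of the case (cells 1 to 3: row nearer the robot, from +y to -y; cells 4 to 6: row by the hinge, from +y to -y); axes as the case's
- cell5 (a point): centre of the floor of one cell of the case (cells 1 to 3: row nearer the robot, from +y to -y; cells 4 to 6: row by the hinge, from +y to -y); axes as the case's
- cell6 (a point): centre of the floor of one cell of the case (cells 1 to 3: row nearer the robot, from +y to -y; cells 4 to 6: row by the hinge, from +y to -y); axes as the case's
- lid (a joint): angle of the pale lid about its hinge: 0 closed on the case, grows as it opens; starts about 1.9 to 2.0 (leaning back past upright), end stop 2.1. A stiff hinge (0.35 N m friction): the lid stays at about any angle where it is left, and some 3 to 6 N at its free edge moves it either way.
- lid_hinge (a point): middle of the lid's hinge line: on the case's far rim, 66 mm from the case's centre along its x and 46 mm above its underside; the hinge runs along the case's y
- lid_front (a point): middle of the lid's free upper edge (outer corner of top and front): with the lid shut, 132 mm towards the robot from the hinge and 50 mm above it. The lid is a shell 132 x 268 mm, 50 mm deep, walls 4 mm, open side to the case; a black lip 16 mm deep, 70 mm wide and 6 mm thick sticks out from the middle of its free edge, 8 mm above the rim when shut
- tray: loose yellow open tray (0.5 kg) for spent packs, 130 (x) x 110 (y) x 45 mm high, walls and floor 4 mm. Origin: centre of the underside
- module1: bystander, leave alone: round module: frosted cap 76 mm across, 12 mm high, with a green circuit board on top; origin at its underside
- module2: bystander, leave alone: second round module like module1; origin at its underside
- screwdriver: bystander, leave alone: screwdriver, 170 mm
- tape: bystander, leave alone: roll of blue tape, 90 mm across, 22 mm high; origin at its underside
- flux: bystander, leave alone: amber bottle, 40 mm across, 110 mm high; origin at its underside

How it is judged:
By the outcome, as a careful person would: the job done as asked, in the order asked, and still so for the second after the job is handed in, with the robot touching nothing.
Of pack1, pack2, pack3, pack4, pack5 only 4 to 5 are there at a start; the rules pass over those that are not, and their reading is None.
At some moment in a run one of tray may be knocked a few centimetres aside while the robot is not near it.
It also fails if it takes over 200 s, if anything falls off the work surface, if the arm or the gripper's body presses on something with over 40 N, if the wrist force passes 120 N, or if a joint passes its speed limit or range.

## Working session

There is one attempt and no reset: what is moved stays moved. The work goes in short steps, Python scripts to look and compute and a shell command to move; the robot and the scene stay as the last step left them, time stands still between calls to the robot, and variables do not carry over. Pictures are saved under pics/ and viewed, at most 14 in all, crops included, and the job is handed in when it is done.

```bash
ls; mkdir -p pics; cat > h.py <<'E'
import numpy as np, cv2
from workcell import bot
def grab(n):
    f=bot.grab_frame(n); f['R']=cv2.Rodrigues(np.array(f['rvec'],float))[0]; f['t']=np.array(f['tvec'],float).ravel()
    f['f']=240/np.tan(np.radians(f['vfov'])/2); return f
def cloud(f):
    v,u=np.mgrid[0:480,0:640]; z=f['z_map']
    p=np.stack([(u-f['cx'])/f['f']*z,(v-f['cy'])/f['f']*z,z],-1)
    return (p-f['t'])@f['R']   # world points
def save(f,name): cv2.imwrite('pics/'+name,cv2.cvtColor(f['img'],cv2.COLOR_RGB2BGR))
E
python3 - <<'E'
from h import *
for n in('scene','top'):
    f=grab(n); save(f,n+'0.png'); np.savez(n+'0.npz',P=cloud(f),img=f['img'],z=f['z_map']); print(n,-f['R'].T@f['t'],f['f'])
print(bot.observe())
E
```

```text
pics
scene [1.22833282 0.13174434 0.96655084] 482.48626170794495
top [ 0.37372748 -0.03730095  1.27610458] 522.0145792681282
{'clock': 0.1, 'qpos': array([-1.29722066,  0.52195102, -0.03633046,  1.59991868,  0.02119578,
        1.02115416, -0.11281833]), 'qd': array([-0.00246409, -0.0022478 ,  0.0021174 , -0.0030807 , -0.00072911,
        0.00148068, -0.00055924]), 'joint_efforts': array([ 4.04512612e-03, -9.28486419e+01,  1.98405616e+00, -3.70536947e+01,
        1.80817873e-02,  5.37348838e-03,  5.70635507e-06]), 'position': array([0.21057634, 0.58812103, 0.21849696]), 'tool_rot': array([-3.14054858e+00,  6.95398029e-05,  2.79778756e+00]), 'force': array([-0.27023651,  0.0018717 ,  0.24859788]), 'moment': array([0.01491266, 0.01106189, 0.01901221]), 'finger_force': 0.0, 'grip_width': 0.08533095071251255}
```

View pics/scene0.png

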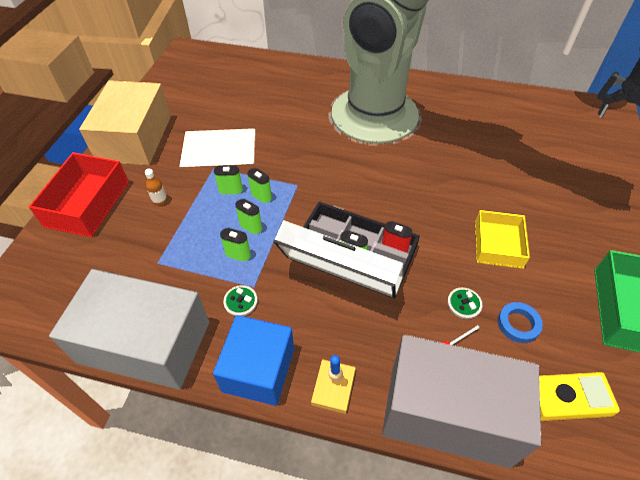

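View pics/top0.png

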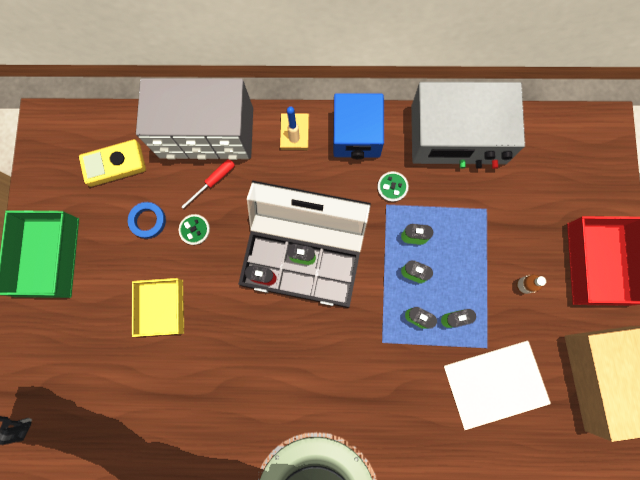

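The scene view shows four green packs on the mat (tops near (228,172), (260,180), (247,209), (235,238)), the lid open and the tray at (501,240). In the top view (image up = +x, left = +y), the red pack is at (260,273), which is cell1, and a green pack is at (301,254), which is cell5. The mat packs are at (418,233), (417,272), (422,318) and (460,319), and the tray is at (157,307).

```bash
python3 - <<'E'
from h import *
d=np.load('top0.npz'); P,img=d['P'],d['img'].astype(int); z=P[...,2]
r,g,b=img[...,0],img[...,1],img[...,2]
ok=d['z']>0
print('bench z',np.median(z[380:400,150:250]),'mat z',np.median(z[215:220,450:480]))
def rep(name,m,zr,amin=80):
    m=(m&ok&(z>zr[0])&(z<zr[1])).astype(np.uint8)
    n,l,s,c=cv2.connectedComponentsWithStats(m)
    for i in range(1,n):
        if s[i,4]<amin: continue
        q=P[l==i]; 
        (cx,cy),(w,h),a=cv2.minAreaRect((q[:,:2]*1000).astype(np.float32))
        if w>h: w,h,a=h,w,a+90   # a: angle of short side
        print(name,s[i,4],'px',c[i].round(),'ctr',round(cx),round(cy),'size',round(w),round(h),'short-axis yaw',round((a+90)%180-90,1),'z',q[:,2].mean().round(4))
roi=np.zeros(ok.shape,bool); roi[200:345,225:500]=1
rep('cap',roi&((r+g+b)<330),(0.070,0.090))
rep('tray',(r>150)&(g>130)&(b<110),(0.035,0.055),30)
roi[:]=0; roi[200:320,225:375]=1
rep('rim',roi,(0.035,0.052),30)
E
```

```text
bench z -7.842912482753177e-05 mat z 0.00033182217009671824
cap 313 px [418. 231.] ctr 610 -231 size 35 64 short-axis yaw -4.9 z 0.0756
cap 336 px [300. 253.] ctr 556 43 size 35 65 short-axis yaw -10.3 z 0.0812
cap 282 px [419. 271.] ctr 519 -230 size 35 65 short-axis yaw -23.3 z 0.0754
cap 337 px [259. 274.] ctr 505 139 size 34 65 short-axis yaw -11.8 z 0.0813
cap 309 px [422. 318.] ctr 411 -237 size 34 66 short-axis yaw -26.8 z 0.0757
cap 325 px [461. 318.] ctr 412 -324 size 33 65 short-axis yaw 15.0 z 0.0757
tray 122 px [139. 300.] ctr 426 401 size 80 130 short-axis yaw -85.7 z 0.0436
tray 39 px [175. 283.] ctr 482 340 size 20 43 short-axis yaw -52.3 z 0.0418
tray 44 px [178. 317.] ctr 410 331 size 11 86 short-axis yaw 87.6 z 0.0419
tray 34 px [157. 334.] ctr 364 377 size 3 65 short-axis yaw 3.1 z 0.045
rim 4150 px [302. 251.] ctr 548 44 size 191 268 short-axis yaw -10.5 z 0.043
```

```bash
cat >> h.py <<'E'
def tray(f):
    P=cloud(f); i=f['img'].astype(int); m=(i[...,0]>130)&(i[...,1]>110)&(i[...,2]<110)&(P[...,2]<.055)&(P[...,2]>.03)&(P[...,1]>.25)&(P[...,1]<.55)&(P[...,0]<.6)&(P[...,0]>.25)&(f['z_map']>0)
    q=(P[m][:,:2]*1000).astype(np.float32); return cv2.minAreaRect(q),m.sum()
def go(cur,x,y,z,yaw):
    """tool-down shift/turn (in row units) from commanded pose (x,y,z,yaw deg) to target"""
    dx,dy,dz=np.array([x,y,z])-cur[:3]; c,s=np.cos(np.radians(cur[3])),np.sin(np.radians(cur[3]))
    return np.round([(c*dx+s*dy)/.2,(s*dx-c*dy)/.2,-dz/.2,(cur[3]-yaw)/90],3)
E
python3 - <<'E'
from h import *
f=grab('top'); print(tray(f))
d=np.load('top0.npz'); P=d['P']; z=P[...,2]
a=np.radians(-10.7); R=np.array([[np.cos(a),np.sin(a)],[-np.sin(a),np.cos(a)]])
L=(P[...,:2]-[.519,.0494])@R.T
m=(d['z']>0)&(abs(z-.046)<.003)
for nm,ax,sel in (('near',0,(L[...,0]<-.052)&(L[...,0]>-.075)&(abs(L[...,1])<.12)),('left',1,(abs(L[...,1]-.13)<.012)&(L[...,0]>-.055)&(L[...,0]<.05)),('right',1,(abs(L[...,1]+.13)<.012)&(L[...,0]>-.055)&(L[...,0]<.05))):
    q=L[m&sel]; p=np.polyfit(q[:,1-ax],q[:,ax],1); print(nm,len(q),'slope deg',np.degrees(np.arctan(p[0])),'median',np.median(q[:,ax]),np.percentile(q[:,ax],[3,97]))
# row divider
sel=(abs(L[...,0])<.02)&(abs(L[...,1])<.12)&(abs(z-.043)<.005); print('mid',sel.sum(),np.percentile(L[sel][:,0],[3,50,97]))
E
```

```text
(((426.853759765625, 386.0732116699219), (130.37965393066406, 110.8905029296875), 4.625658988952637), np.int64(383))
near 290 slope deg -0.1298960489089275 median -0.057968783143573864 [-0.06418327 -0.05390946]
left 123 slope deg 0.4599281581026743 median 0.12943648157705342 [0.12536883 0.13369177]
right 120 slope deg -0.2228717884237142 median -0.13033761273314928 [-0.13390694 -0.1262098 ]
mid 569 [-0.00960098  0.00359124  0.01197775]
```

```bash
python3 - <<'E'
from h import *
a=np.radians(-10.6)
for i,(x,y) in enumerate([(-33,86),(-33,0),(-33,-86),(33,86),(33,0),(33,-86)]):
    print('cell',i+1,round(520.5+x*np.cos(a)-y*np.sin(a)),round(49+x*np.sin(a)+y*np.cos(a)))
cur=[.2106,.5881,.2185,160.3]
print(go(cur,.505,.139,.2,78.5))
E
```

```text
cell 1 504 140
cell 2 488 55
cell 3 472 -29
cell 4 569 127
cell 5 553 43
cell 6 537 -42
[-2.143 -1.618  0.092  0.909]
```

```bash
python3 -m inch '[[-0.9,-0.7,0.09,0,0,0,1],[-0.9,-0.7,0.09,0,0,0,1],[-0.9,-0.7,0.09,0,0,0,1],[-0.9,-0.7,0.09,0,0,0,1],[-0.9,-0.7,0.09,0,0,0,1],[-0.9,-0.7,0.09,0,0,0,1],[-0.9,-0.7,0.09,0,0,0,0.6]]' 50
python3 -m inch '[[-0.9,-0.7,0,0,0,0,0.6],[-0.9,-0.7,0,0,0,0,0.6],[-0.9,-0.7,0,0,0,0,0.6],[-0.9,-0.7,0,0,0,0,0.6],[-0.9,-0.7,0,0,0,0,0.6],[-0.9,-0.7,0,0,0,0,0.6]]'
python3 -m inch '[[-0.343,-0.218,0,0,0,0.909,0.6],[-0.343,-0.218,0,0,0,0.909,0.6],[-0.343,-0.218,0,0,0,0.909,0.6],[-0.343,-0.218,0,0,0,0.909,0.6],[-0.343,-0.218,0,0,0,0.909,0.6],[-0.343,-0.218,0,0,0,0.909,0.6],[-0.343,-0.218,0,0,0,0.909,0.6],[-0.343,-0.218,0,0,0,0.909,0.6],[-0.343,-0.218,0,0,0,0.909,0.6]]'
cat >> h.py <<'E'
def st():
    o=bot.observe(); return np.r_[o['position'],np.degrees(o['tool_rot'][2])]
E
python3 - <<'E'
from h import *
c=st(); print(c, np.degrees(bot.observe()['tool_rot']),bot.observe()['grip_width'])
print(go(c,.505,.139,.066,78.8))
f=grab('wrist'); save(f,'w1.png')
E
```

```text
clock: 1.02
position: [0.3323, 0.3969, 0.2009]
tool_rot: [3.141, -0.0, 2.799]
force: [-0.0, -0.6, -0.4]
grip_width: 0.0697
finger_force: 0.0
clock: 1.78
position: [0.4547, 0.2047, 0.2009]
tool_rot: [3.141, -0.0, 2.799]
force: [1.0, 0.1, -0.5]
grip_width: 0.051
finger_force: 0.0
clock: 2.9
position: [0.5046, 0.1411, 0.2008]
tool_rot: [-3.141, 0.0, 1.373]
force: [-0.3, 0.5, -0.2]
grip_width: 0.0512
finger_force: 0.0
[ 0.50458473  0.14107476  0.20083075 78.69175146] [-1.79981491e+02  4.40858659e-03  7.86917515e+01] 0.05124179213840388
[-0.01   0.004  0.674 -0.001]
```

View pics/w1.png

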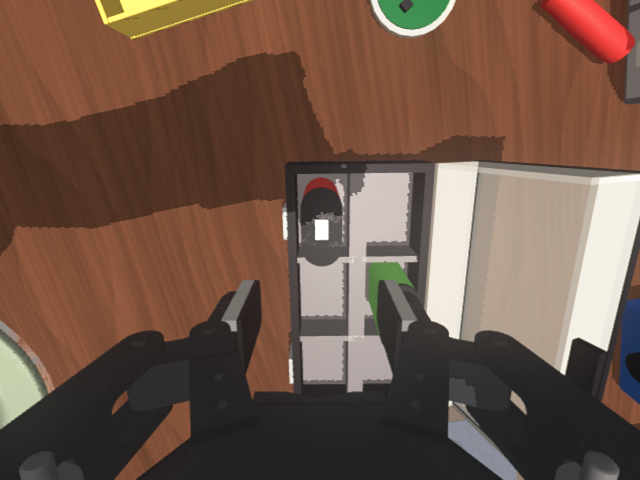

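The wrist view shows the red pack at (322,220), centred between the fingers and aligned with the case. I'll descend and grip it.

```bash
python3 -m inch '[[-0.01,0,0.2,0,0,0,0.6],[-0.01,0,0.4,0,0,0,0.6],[-0.01,0,0.55,0,0,0,0.6],[-0.01,0,0.67,0,0,0,0.6],[-0.01,0,0.67,0,0,0,0.6],[-0.01,0,0.67,0,0,0,0.3],[-0.01,0,0.67,0,0,0,0.2],[-0.01,0,0.67,0,0,0,0.2],[-0.01,0,0.67,0,0,0,0.2],[-0.01,0,0.67,0,0,0,0.2]]' 50
python3 -m inch '[[0,0,-0.1,0,0,0,0.2],[0,0,-0.25,0,0,0,0.2],[0,0,-0.45,0,0,0,0.2],[0,0,-0.65,0,0,0,0.2],[0,0,-0.65,0,0,0,0.2]]'
python3 - <<'E'
from h import *
c=st(); print(c)
f=grab('top'); t=tray(f); print(t); save(f,'t1.png')
(x,y),s,a=t[0]
print(go(c,.427,.386,.19,94.6))
E
```

```text
clock: 4.2
position: [0.5055, 0.1376, 0.0681]
tool_rot: [3.14, -0.001, 1.37]
force: [-0.2, -0.3, 7.1]
grip_width: 0.0299
finger_force: 49.6
clock: 4.82
position: [0.5059, 0.1379, 0.1999]
tool_rot: [3.138, -0.003, 1.37]
force: [0.3, 0.4, -3.0]
grip_width: 0.0296
finger_force: 49.9
[ 0.50585958  0.13785017  0.19986816 78.51926294]
(((425.07501220703125, 405.5934143066406), (130.18356323242188, 70.4887924194336), 3.63669753074646), np.int64(208))
[ 1.137 -0.633  0.049 -0.179]
```

```bash
python3 -m inch '[[0.2,-0.1,0,0,0,0,0.2],[0.5,-0.3,0,0,0,0,0.2],[0.8,-0.5,0,0,0,0,0.2],[0.95,-0.6,0,0,0,0,0.2],[0.95,-0.6,0,0,0,0,0.2],[0.95,-0.6,0,0,0,0,0.2]]'
python3 -m inch '[[0.187,-0.033,0.05,0,0,-0.179,0.2],[0.187,-0.033,0.05,0,0,-0.179,0.2],[0.187,-0.033,0.05,0,0,-0.179,0.2],[0.187,-0.033,0.05,0,0,-0.179,0.2]]'
python3 - <<'E'
from h import *
c=st(); print(c); print(go(c,.427,.386,.0665,94.6))
E
```

```text
clock: 5.62
position: [0.4247, 0.3467, 0.1961]
tool_rot: [-3.141, 0.002, 1.37]
force: [0.9, -1.0, -3.1]
grip_width: 0.0295
finger_force: 50.5
clock: 6.12
position: [0.4266, 0.3842, 0.187]
tool_rot: [-3.142, 0.0, 1.647]
force: [-0.6, 0.4, -3.5]
grip_width: 0.0296
finger_force: 50.9
[ 0.4266018   0.38423401  0.18698326 94.3652632 ]
[ 0.009  0.003  0.602 -0.003]
```

```bash
python3 -m inch '[[0,0,0.2,0,0,0,0.2],[0,0,0.4,0,0,0,0.2],[0,0,0.52,0,0,0,0.2],[0,0,0.56,0,0,0,0.2],[0,0,0.58,0,0,0,0.2],[0,0,0.595,0,0,0,0.2],[0,0,0.6,0,0,0,0.2],[0,0,0.6,0,0,0,0.2]]'
```

```text
clock: 7.12
position: [0.4261, 0.3856, 0.0674]
tool_rot: [3.141, -0.0, 1.651]
force: [0.9, -0.7, -2.7]
grip_width: 0.0294
finger_force: 50.9
```

```bash
python3 -m inch '[[0,0,0.004,0,0,0,0.2],[0,0,0.008,0,0,0,0.2],[0,0,0.01,0,0,0,0.2],[0,0,0.01,0,0,0,0.2]]'
python3 -m inch '[[0,0,0,0,0,0,0.4],[0,0,0,0,0,0,0.6],[0,0,0,0,0,0,0.6],[0,0,0,0,0,0,0.6],[0,0,-0.2,0,0,0,0.6],[0,0,-0.4,0,0,0,0.6],[0,0,-0.6,0,0,0,0.6],[0,0,-0.6,0,0,0,0.6]]'
python3 - <<'E'
from h import *
c=st(); print(c); print(go(c,.610,-.231,.20,85.1), go(c,.411,-.237,.20,63.2), go(c,.3,.2,.20,94))
E
```

```text
clock: 7.62
position: [0.4268, 0.3856, 0.066]
tool_rot: [3.14, -0.001, 1.651]
force: [-0.4, -2.9, 14.4]
grip_width: 0.0294
finger_force: 59.1
clock: 8.62
position: [0.427, 0.3863, 0.1877]
tool_rot: [3.138, -0.003, 1.651]
force: [-0.2, 0.2, -0.3]
grip_width: 0.051
finger_force: 0.0
[ 0.42698779  0.38632607  0.18766603 94.5976867 ]
[-3.15   0.665 -0.062  0.106] [-3.1   -0.33  -0.062  0.349] [-0.878 -0.708 -0.062  0.007]
```

```bash
python3 -m inch '[[-0.3,-0.1,-0.05,0,0,0,0.6],[-0.6,-0.1,-0.05,0,0,0,0.6],[-0.9,-0.1,-0.05,0,0,0,0.6],[-1,-0.1,-0.05,0,0,0,0.6]]'
python3 -m inch '[[-0.3,-0.1,0,0,0,0,0.6],[-0.6,-0.1,0,0,0,0,0.6],[-0.9,-0.1,0,0,0,0,0.6],[-1,-0.1,0,0,0,0,0.6]]'
python3 -m inch '[[-0.3,-0.1,0,0,0,0,0.6],[-0.6,-0.1,0,0,0,0,0.6],[-0.9,-0.1,0,0,0,0,0.6],[-1,-0.1,0,0,0,0,0.6]]'
python3 -m inch '[[-0.1,-0.03,0,0,0,0.349,0.6],[-0.1,-0.03,0,0,0,0.349,0.6],[-0.1,-0.03,0,0,0,0.349,0.6],[-0.1,-0.03,0,0,0,0.349,0.6],[-0.1,-0.03,0,0,0,0.349,0.6]]'
python3 - <<'E'
from h import *
f=grab('top'); save(f,'t2.png'); print(tray(f))
c=st(); print(c); print(go(c,.411,-.237,.060,63.2))
E
```

```text
clock: 9.12
position: [0.4219, 0.1811, 0.1947]
tool_rot: [-3.141, 0.001, 1.648]
force: [-1.2, 1.8, 0.0]
grip_width: 0.0512
finger_force: 0.0
clock: 9.62
position: [0.4177, -0.0196, 0.1947]
tool_rot: [-3.141, 0.001, 1.647]
force: [0.4, 0.8, 0.3]
grip_width: 0.051
finger_force: 0.0
clock: 10.12
position: [0.4136, -0.2208, 0.1945]
tool_rot: [-3.141, 0.001, 1.647]
force: [0.0, 0.7, -0.5]
grip_width: 0.0515
finger_force: 0.0
clock: 10.75
position: [0.4099, -0.2377, 0.1947]
tool_rot: [-3.141, 0.0, 1.107]
force: [-0.3, -0.5, 0.6]
grip_width: 0.0513
finger_force: 0.0
(((427.17254638671875, 385.4791259765625), (130.82554626464844, 110.76953887939453), 4.635001182556152), np.int64(344))
[ 0.40988658 -0.23778773  0.19482231 63.39072746]
[0.006 0.003 0.674 0.002]
```

View pics/t2.png

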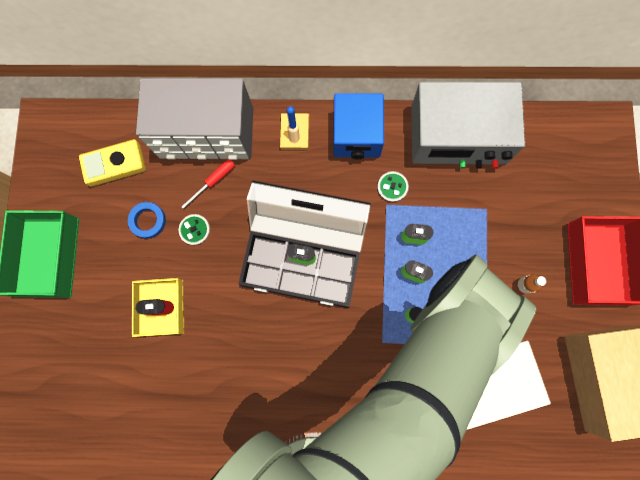

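The red pack stands upright in the tray at (153,307), and the three visible mat packs haven't moved. Next is the pack under the gripper.

```bash
python3 -m inch '[[0,0,0.2,0,0,0,0.6],[0,0,0.4,0,0,0,0.6],[0,0,0.55,0,0,0,0.6],[0,0,0.665,0,0,0,0.6],[0,0,0.665,0,0,0,0.6],[0,0,0.665,0,0,0,0.3],[0,0,0.665,0,0,0,0.2],[0,0,0.665,0,0,0,0.2],[0,0,0.665,0,0,0,0.2],[0,0,0.665,0,0,0,0.2]]' 50
python3 -m inch '[[0,0,-0.1,0,0,0,0.2],[0,0,-0.25,0,0,0,0.2],[0,0,-0.45,0,0,0,0.2],[0,0,-0.67,0,0,0,0.2],[0,0,-0.67,0,0,0,0.2]]'
python3 - <<'E'
from h import *
c=st(); print(c); print(go(c,.44,-.042,.20,79.4),go(c,.537,-.042,.20,79.4))
E
```

```text
clock: 12.05
position: [0.4138, -0.24, 0.0648]
tool_rot: [3.132, -0.0, 1.103]
force: [8.0, -4.6, 24.5]
grip_width: 0.0173
finger_force: 12.3
clock: 12.68
position: [0.4114, -0.2384, 0.1995]
tool_rot: [3.136, -0.002, 1.104]
force: [-0.5, -0.1, -0.5]
grip_width: 0.017
finger_force: 0.0
[ 0.411367   -0.23843773  0.19945183 63.23614304]
[ 0.941 -0.314 -0.003 -0.18 ] [ 1.16   0.119 -0.003 -0.18 ]
```

```bash
python3 - <<'E'
from h import *
save(grab('wrist'),'w2.png'); f=grab('scene'); cv2.imwrite('pics/s2.png',cv2.resize(f['img'][120:320,130:330,::-1],(600,600),interpolation=cv2.INTER_CUBIC))
E
```

```text
(no output)
```

View pics/w2.png

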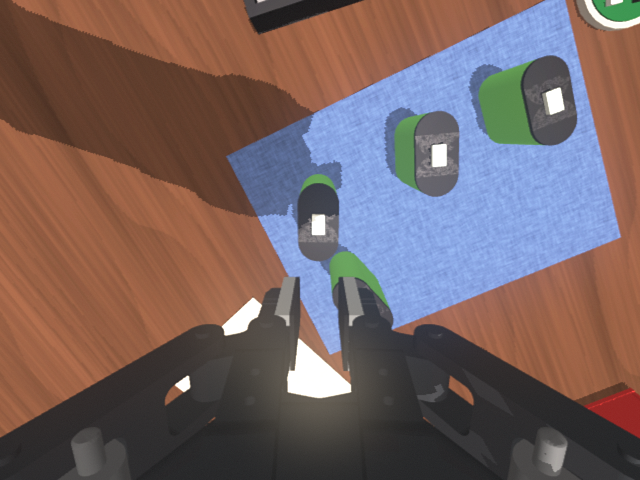

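View pics/s2.png

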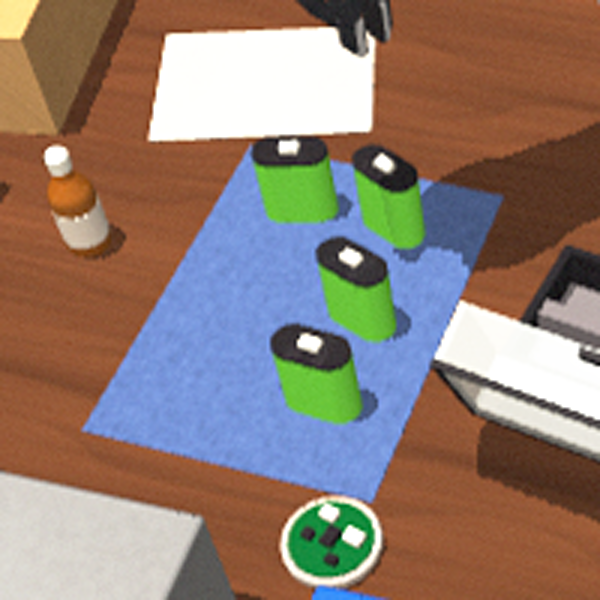

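The pack wasn't gripped. It's still standing near (318,220) in the wrist view, and the fingers closed on nothing. I'll re-measure it from close up.

```bash
cat >> h.py <<'E'
def caps(f,zr=(.068,.09)):
    P=cloud(f); z=P[...,2]; i=f['img'].astype(int).sum(-1)
    m=((f['z_map']>0)&(z>zr[0])&(z<zr[1])&(P[...,0]>.33)&(P[...,0]<.68)&(P[...,1]<.22)&(P[...,1]>-.4)).astype(np.uint8)
    n,l,s,c=cv2.connectedComponentsWithStats(m); out=[]
    for k in range(1,n):
        if s[k,4]<150: continue
        q=P[l==k]; (cx,cy),(w,h),a=cv2.minAreaRect((q[:,:2]*1000).astype(np.float32))
        if w>h: w,h,a=h,w,a+90
        print(s[k,4],c[k].round(),'ctr',round(cx,1),round(cy,1),'size',round(w,1),round(h,1),'short yaw',round((a+90)%180-90,1),'z',np.percentile(q[:,2],[5,50,95]).round(4))
E
python3 - <<'E'
from h import *
for n in('wrist','scene'): print(n); caps(grab(n))
print(st(),bot.observe()['grip_width'])
E
```

```text
wrist
4306 [553. 100.] ctr 611.5 -233.2 size 36.5 65.7 short yaw -4.8 z [0.0714 0.0758 0.0804]
3582 [439. 153.] ctr 520.1 -231.4 size 34.5 65.6 short yaw -21.3 z [0.0741 0.0758 0.0805]
2912 [320. 222.] ctr 412.6 -238.7 size 33.6 65.8 short yaw -27.4 z [0.0745 0.0757 0.0805]
493 [378. 302.] ctr 425.3 -324.4 size 10.4 59.9 short yaw 11.7 z [0.0699 0.0753 0.0765]
scene
258 [226. 171.] ctr 413.5 -325.6 size 38.2 63.6 short yaw 18.0 z [0.0701 0.0757 0.0804]
259 [258. 177.] ctr 412.8 -238.9 size 36.7 65.8 short yaw -24.9 z [0.0697 0.0761 0.0805]
300 [247. 208.] ctr 520.7 -231.1 size 35.6 65.9 short yaw -22.1 z [0.0702 0.0761 0.0808]
344 [233. 236.] ctr 611.1 -233.6 size 36.6 68.7 short yaw -3.5 z [0.0708 0.0759 0.0809]
348 [354. 239.] ctr 558.2 42.3 size 37.2 65.9 short yaw -8.6 z [0.0775 0.0822 0.0866]
225 [337. 272.] ctr 654.4 22.5 size 9.4 265.0 short yaw -10.3 z [0.0695 0.0794 0.0889]
[ 0.40974401 -0.23760369  0.19578756 63.21408204] 0.017072940740278132
```

```bash
python3 -m inch '[[0.005,0,0.1,0,0,0,0.6],[0.005,0,0.1,0,0,0,0.6],[0.005,0,0.3,0,0,0,0.6],[0.005,0,0.5,0,0,0,0.6],[0.005,0,0.65,0,0,0,0.6],[0.005,0,0.71,0,0,0,0.6],[0.005,0,0.71,0,0,0,0.6]]' 40
python3 -m inch '[[0,0,0,0,0,0,0.45],[0,0,0,0,0,0,0.4],[0,0,0,0,0,0,0.4]]'
python3 -m inch '[[0,0,0,0,0,0,0.37],[0,0,0,0,0,0,0.34],[0,0,0,0,0,0,0.34]]'
python3 -m inch '[[0,0,0,0,0,0,0.3],[0,0,0,0,0,0,0.3]]'
```

```text
clock: 13.75
position: [0.4103, -0.2372, 0.0541]
tool_rot: [-3.141, 0.0, 1.102]
force: [0.8, -1.0, -0.2]
grip_width: 0.0516
finger_force: 0.0
clock: 14.12
position: [0.4109, -0.2371, 0.0546]
tool_rot: [3.14, -0.0, 1.103]
force: [1.2, -0.6, 1.6]
grip_width: 0.0342
finger_force: 0.5
clock: 14.5
position: [0.4111, -0.2372, 0.0547]
tool_rot: [3.14, -0.0, 1.103]
force: [1.4, 0.1, 11.5]
grip_width: 0.0331
finger_force: 38.7
clock: 14.75
position: [0.4111, -0.2372, 0.0547]
tool_rot: [3.14, -0.0, 1.103]
force: [1.0, 0.3, 11.8]
grip_width: 0.0327
finger_force: 38.7
```

At 54 mm TCP height the grip is solid (33 mm width, 39 N). The earlier grasp was too shallow, so I'll use this depth from now on.

```bash
python3 -m inch '[[0,0,-0.05,0,0,0,0.2],[0,0,-0.2,0,0,0,0.2],[0,0,-0.45,0,0,0,0.2],[0,0,-0.72,0,0,0,0.2],[0,0,-0.72,0,0,0,0.2]]' 60
python3 - <<'E'
from h import *
c=st(); print(c); print(go(c,.44,-.042,.20,79.4),go(c,.537,-.042,.20,79.4))
E
```

```text
clock: 15.38
position: [0.4115, -0.2375, 0.2012]
tool_rot: [3.137, -0.001, 1.103]
force: [-0.1, 0.1, -4.1]
grip_width: 0.0323
finger_force: 61.0
[ 0.41148845 -0.23753014  0.20119436 63.19409844]
[ 0.937 -0.314  0.006 -0.18 ] [ 1.156  0.119  0.006 -0.18 ]
```

```bash
python3 -m inch '[[0.25,-0.08,0,0,0,-0.05,0.2],[0.5,-0.16,0,0,0,-0.1,0.2],[0.75,-0.25,0,0,0,-0.15,0.2],[0.937,-0.314,0,0,0,-0.18,0.2],[0.937,-0.314,0,0,0,-0.18,0.2],[0.937,-0.314,0,0,0,-0.18,0.2]]'
python3 - <<'E'
from h import *
c=st(); print(c); print(go(c,.537,-.042,.20,79.4),go(c,.537,-.042,.0625,79.4))
E
```

```text
clock: 16.12
position: [0.4383, -0.0417, 0.1976]
tool_rot: [-3.141, 0.0, 1.385]
force: [0.1, -0.4, -2.5]
grip_width: 0.0318
finger_force: 61.0
[ 4.38275219e-01 -4.17242369e-02  1.97600155e-01  7.93734980e+01]
[ 0.09   0.485 -0.012 -0.   ] [ 0.09   0.485  0.676 -0.   ]
```

```bash
python3 -m inch '[[0.05,0.25,0,0,0,0,0.2],[0.09,0.485,0,0,0,0,0.2],[0.09,0.485,0,0,0,0,0.2],[0.09,0.485,0,0,0,0,0.2],[0.09,0.485,0.2,0,0,0,0.2],[0.09,0.485,0.35,0,0,0,0.2],[0.09,0.485,0.5,0,0,0,0.2],[0.09,0.485,0.6,0,0,0,0.2],[0.09,0.485,0.65,0,0,0,0.2],[0.09,0.485,0.66,0,0,0,0.2],[0.09,0.485,0.66,0,0,0,0.2]]'
```

```text
clock: 17.5
position: [0.5377, -0.0417, 0.0667]
tool_rot: [3.141, -0.0, 1.385]
force: [0.3, -0.2, -2.8]
grip_width: 0.0318
finger_force: 61.5
```

```bash
python3 -m inch '[[0,0,0.01,0,0,0,0.2],[0,0,0.017,0,0,0,0.2],[0,0,0.022,0,0,0,0.2],[0,0,0.026,0,0,0,0.2],[0,0,0.026,0,0,0,0.2]]'
python3 -m inch '[[0,0,0.004,0,0,0,0.2],[0,0,0.004,0,0,0,0.2]]'
```

```text
clock: 18.12
position: [0.5377, -0.0416, 0.061]
tool_rot: [3.141, -0.0, 1.386]
force: [-0.2, 0.9, 2.2]
grip_width: 0.0324
finger_force: 62.1
clock: 18.38
position: [0.5379, -0.0417, 0.0608]
tool_rot: [3.141, -0.001, 1.385]
force: [-2.3, 1.1, 17.2]
grip_width: 0.0322
finger_force: 63.7
```

Contact with the floor came at 0.061 m, as predicted. I'll release, lift and head for the next pack.

```bash
python3 -m inch '[[0,0,0,0,0,0,0.45],[0,0,0,0,0,0,0.58],[0,0,0,0,0,0,0.58],[0,0,0,0,0,0,0.58],[0,0,-0.2,0,0,0,0.58],[0,0,-0.4,0,0,0,0.58],[0,0,-0.69,0,0,0,0.58],[0,0,-0.69,0,0,0,0.58]]'
python3 -m inch '[[0,-0.25,0,0,0,0,0.6],[-0.2,-0.5,0,0,0,0,0.6],[-0.5,-0.55,0,0,0,0,0.6],[-0.8,-0.55,0,0,0,0,0.6],[-0.9,-0.55,0,0,0,0,0.6],[-0.9,-0.55,0,0,0,0,0.6]]'
python3 - <<'E'
from h import *
caps(grab('top'))
c=st(); print(c); print(go(c,.5195,-.231,.2,67.5), go(c,.4125,-.3245,.2,105.5))
E
```

```text
clock: 19.38
position: [0.5393, -0.0418, 0.2015]
tool_rot: [3.136, -0.002, 1.385]
force: [-0.0, 0.5, -0.5]
grip_width: 0.0494
finger_force: 0.0
clock: 20.12
position: [0.3956, -0.1994, 0.1976]
tool_rot: [-3.141, 0.0, 1.383]
force: [0.7, 1.2, -0.3]
grip_width: 0.051
finger_force: 0.0
499 [304. 214.] ctr 647.7 31.7 size 53.7 267.3 short yaw -0.1 z [0.0692 0.0768 0.0849]
377 [418. 231.] ctr 609.8 -231.4 size 34.5 63.7 short yaw -4.6 z [0.0713 0.0757 0.0812]
386 [300. 252.] ctr 556.5 43.3 size 34.4 64.4 short yaw -9.0 z [0.0767 0.0817 0.0868]
385 [337. 261.] ctr 538.2 -41.5 size 34.4 65.7 short yaw -9.9 z [0.0772 0.0816 0.086 ]
335 [417. 269.] ctr 519.4 -228.1 size 34.2 62.2 short yaw -19.8 z [0.0718 0.0758 0.0807]
[ 0.39595544 -0.19831404  0.19759295 79.32149469]
[-0.046  0.637 -0.012  0.131] [-0.605  0.198 -0.012 -0.291]
```

```bash
python3 -m inch '[[-0.3,0.1,0,0,0,-0.1,0.6],[-0.605,0.2,0,0,0,-0.2,0.6],[-0.605,0.2,0,0,0,-0.29,0.6],[-0.605,0.2,0,0,0,-0.29,0.6],[-0.605,0.2,0,0,0,-0.29,0.6]]'
python3 - <<'E'
from h import *
caps(grab('wrist'))
c=st(); print(c); print(go(c,.4125,-.3245,.054,105.5))
E
```

```text
clock: 20.8
position: [0.4137, -0.323, 0.1978]
tool_rot: [-3.142, -0.001, 1.84]
force: [-0.4, 0.3, -0.1]
grip_width: 0.0511
finger_force: 0.0
3684 [481. 146.] ctr 520.1 -231.4 size 34.7 66.3 short yaw -21.3 z [0.0731 0.0758 0.0805]
3697 [585. 180.] ctr 611.0 -233.4 size 36.3 65.9 short yaw -5.3 z [0.0708 0.0758 0.0806]
2899 [315. 224.] ctr 412.4 -325.9 size 34.0 65.5 short yaw 14.6 z [0.0745 0.0757 0.0804]
[  0.41380514  -0.3230512    0.19791015 105.44182123]
[-0.005 -0.008  0.72  -0.001]
```

```bash
python3 -m inch '[[-0.01,-0.008,0.2,0,0,0,0.6],[-0.01,-0.008,0.4,0,0,0,0.6],[-0.01,-0.008,0.6,0,0,0,0.6],[-0.01,-0.008,0.72,0,0,0,0.6],[-0.01,-0.008,0.72,0,0,0,0.6],[-0.01,-0.008,0.72,0,0,0,0.45],[-0.01,-0.008,0.72,0,0,0,0.35],[-0.01,-0.008,0.72,0,0,0,0.3],[-0.01,-0.008,0.72,0,0,0,0.3],[-0.01,-0.008,0.72,0,0,0,0.3]]' 60
python3 -m inch '[[0,0,-0.05,0,0,0,0.2],[0,0,-0.2,0,0,0,0.2],[0,0,-0.45,0,0,0,0.2],[0,0,-0.72,0,0,0,0.2],[0,0,-0.72,0,0,0,0.2]]'
python3 - <<'E'
from h import *
c=st(); print(c); print(go(c,.40,-.15,.20,105.5),go(c,.472,-.029,.20,79.4))
E
```

```text
clock: 22.1
position: [0.413, -0.3271, 0.0555]
tool_rot: [3.14, 0.001, 1.841]
force: [-1.1, 1.1, 6.6]
grip_width: 0.0322
finger_force: 59.1
clock: 22.72
position: [0.4137, -0.3279, 0.2022]
tool_rot: [3.136, 0.004, 1.841]
force: [0.5, -0.2, -4.1]
grip_width: 0.0319
finger_force: 60.8
[  0.41368147  -0.32788997   0.20221343 105.47398429]
[ 0.875  0.171  0.011 -0.   ] [1.362 0.68  0.011 0.29 ]
```

```bash
python3 -m inch '[[0.25,0.05,0,0,0,0,0.2],[0.5,0.1,0,0,0,0,0.2],[0.75,0.15,0,0,0,0,0.2],[0.875,0.171,0,0,0,0,0.2],[0.875,0.171,0,0,0,0,0.2]]'
python3 -m inch '[[0.25,0.25,0,0,0,0.1,0.2],[0.487,0.509,0,0,0,0.2,0.2],[0.487,0.509,0,0,0,0.29,0.2],[0.487,0.509,0,0,0,0.29,0.2],[0.487,0.509,0,0,0,0.29,0.2],[0.487,0.509,0,0,0,0.29,0.2]]'
python3 - <<'E'
from h import *
c=st(); print(c); print(go(c,.472,-.029,.0665,79.4),go(c,.472,-.029,.0615,79.4))
E
```

```text
clock: 23.35
position: [0.3982, -0.1473, 0.1978]
tool_rot: [-3.141, -0.001, 1.844]
force: [1.0, -0.7, -3.8]
grip_width: 0.0322
finger_force: 60.8
clock: 24.1
position: [0.4703, -0.0293, 0.1981]
tool_rot: [3.142, -0.0, 1.385]
force: [-0.6, -0.7, -3.6]
grip_width: 0.0321
finger_force: 61.0
[ 4.70252047e-01 -2.92600667e-02  1.98098789e-01  7.93624469e+01]
[ 0.003  0.008  0.658 -0.   ] [ 0.003  0.008  0.683 -0.   ]
```

```bash
python3 -m inch '[[0.003,0.008,0.2,0,0,0,0.2],[0.003,0.008,0.35,0,0,0,0.2],[0.003,0.008,0.5,0,0,0,0.2],[0.003,0.008,0.6,0,0,0,0.2],[0.003,0.008,0.65,0,0,0,0.2],[0.003,0.008,0.665,0,0,0,0.2],[0.003,0.008,0.675,0,0,0,0.2],[0.003,0.008,0.682,0,0,0,0.2],[0.003,0.008,0.686,0,0,0,0.2],[0.003,0.008,0.686,0,0,0,0.2]]'
python3 -m inch '[[0,0,0.003,0,0,0,0.2],[0,0,0.003,0,0,0,0.2]]'
```

```text
clock: 25.35
position: [0.4726, -0.0277, 0.0615]
tool_rot: [3.141, -0.001, 1.386]
force: [-2.5, 1.8, 11.5]
grip_width: 0.0322
finger_force: 62.5
clock: 25.6
position: [0.4727, -0.0276, 0.0614]
tool_rot: [3.141, -0.001, 1.386]
force: [-6.2, 0.9, 26.8]
grip_width: 0.0321
finger_force: 64.4
```

```bash
python3 -m inch '[[0,0,-0.01,0,0,0,0.45],[0,0,-0.01,0,0,0,0.57],[0,0,-0.01,0,0,0,0.57],[0,0,-0.01,0,0,0,0.57],[0,0,-0.2,0,0,0,0.57],[0,0,-0.4,0,0,0,0.57],[0,0,-0.69,0,0,0,0.57],[0,0,-0.69,0,0,0,0.57]]'
python3 -m inch '[[-0.2,-0.15,0,0,0,0,0.6],[-0.5,-0.15,0,0,0,0,0.6],[-0.8,-0.1,0,0,0,0,0.6],[-0.95,0,0,0,0,0,0.6],[-0.95,0,0,0,0,0,0.6]]'
python3 - <<'E'
from h import *
f=grab('top'); caps(f); print(tray(f))
c=st(); print(c); print(go(c,.520,-.2313,.2,68.2))
E
```

```text
clock: 26.6
position: [0.474, -0.0278, 0.2013]
tool_rot: [3.136, -0.002, 1.386]
force: [0.7, 0.9, -0.5]
grip_width: 0.0485
finger_force: 0.0
clock: 27.22
position: [0.4372, -0.2169, 0.1976]
tool_rot: [-3.141, 0.001, 1.382]
force: [0.2, 0.5, -0.7]
grip_width: 0.0511
finger_force: 0.0
512 [304. 214.] ctr 647.2 31.5 size 54.2 267.1 short yaw -0.3 z [0.0688 0.0767 0.0854]
377 [418. 231.] ctr 609.9 -231.1 size 34.9 65.0 short yaw -4.8 z [0.0713 0.0754 0.0809]
382 [300. 252.] ctr 556.6 43.3 size 34.7 64.8 short yaw -10.4 z [0.0772 0.0819 0.0868]
386 [337. 261.] ctr 538.0 -41.4 size 34.5 65.6 short yaw -10.9 z [0.077  0.0819 0.0868]
167 [412. 267.] ctr 527.5 -214.3 size 28.7 37.4 short yaw 54.7 z [0.0719 0.0755 0.0797]
390 [329. 289.] ctr 471.3 -25.3 size 34.1 64.2 short yaw -11.0 z [0.0778 0.0819 0.0865]
(((422.3308410644531, 389.9399719238281), (130.10885620117188, 112.76158905029297), 4.804891586303711), np.int64(380))
[ 0.43684161 -0.21537155  0.19745153 79.27580059]
[-0.001  0.423 -0.013  0.123]
```

```bash
python3 -m inch '[[0,0.2,0,0,0,0.08,0.6],[0,0.423,0,0,0,0.123,0.6],[0,0.423,0,0,0,0.123,0.6],[0,0.423,0,0,0,0.123,0.6]]'
python3 - <<'E'
from h import *
caps(grab('wrist'))
c=st(); print(c); print(go(c,.520,-.2313,.054,68.2))
E
```

```text
clock: 27.78
position: [0.5197, -0.2293, 0.1976]
tool_rot: [-3.14, 0.0, 1.193]
force: [-0.7, 0.3, 0.5]
grip_width: 0.0515
finger_force: 0.0
1731 [154.  16.] ctr 468.1 -48.4 size 22.3 35.2 short yaw 74.9 z [0.0711 0.0814 0.0828]
862 [252.   9.] ctr 534.0 -69.4 size 12.9 32.3 short yaw 76.2 z [0.0701 0.0813 0.0829]
865 [363.  18.] ctr 604.8 -103.0 size 4.1 63.3 short yaw 78.2 z [0.0693 0.0798 0.0892]
3297 [425. 185.] ctr 611.4 -233.2 size 34.6 65.6 short yaw -5.0 z [0.0741 0.0758 0.0805]
2902 [319. 224.] ctr 520.4 -231.4 size 33.8 65.8 short yaw -22.4 z [0.0745 0.0757 0.0804]
[ 0.51962441 -0.22944583  0.19795123 68.35310195]
[-0.008  0.005  0.72   0.002]
```

```bash
python3 -m inch '[[-0.01,0.005,0.2,0,0,0,0.6],[-0.01,0.005,0.4,0,0,0,0.6],[-0.01,0.005,0.6,0,0,0,0.6],[-0.01,0.005,0.72,0,0,0,0.6],[-0.01,0.005,0.72,0,0,0,0.6],[-0.01,0.005,0.72,0,0,0,0.45],[-0.01,0.005,0.72,0,0,0,0.35],[-0.01,0.005,0.72,0,0,0,0.3],[-0.01,0.005,0.72,0,0,0,0.3],[-0.01,0.005,0.72,0,0,0,0.3]]' 60
python3 -m inch '[[0,0,-0.05,0,0,0,0.2],[0,0,-0.2,0,0,0,0.2],[0,0,-0.45,0,0,0,0.2],[0,0,-0.72,0,0,0,0.2],[0,0,-0.72,0,0,0,0.2]]'
python3 - <<'E'
from h import *
c=st(); print(c); print(go(c,.42,-.10,.20,68.2),go(c,.488,.055,.20,79.4))
E
```

```text
clock: 29.08
position: [0.5211, -0.2325, 0.0559]
tool_rot: [3.14, -0.0, 1.193]
force: [-3.1, 1.3, 9.1]
grip_width: 0.0321
finger_force: 59.0
clock: 29.7
position: [0.5221, -0.2332, 0.2026]
tool_rot: [3.135, -0.001, 1.192]
force: [0.2, -0.9, -2.8]
grip_width: 0.0321
finger_force: 60.6
[ 0.5221475  -0.23315629  0.2026248  68.31527691]
[ 0.43  -0.721  0.013  0.001] [ 1.276 -0.691  0.013 -0.123]
```

```bash
python3 -m inch '[[0.15,-0.25,0,0,0,0,0.2],[0.3,-0.5,0,0,0,0,0.2],[0.43,-0.72,0,0,0,0,0.2],[0.43,-0.72,0,0,0,0,0.2]]'
python3 -m inch '[[0.25,0.01,0,0,0,0,0.2],[0.5,0.02,0,0,0,-0.05,0.2],[0.75,0.03,0,0,0,-0.1,0.2],[0.846,0.03,0,0,0,-0.123,0.2],[0.846,0.03,0,0,0,-0.123,0.2],[0.846,0.03,0,0,0,-0.123,0.2]]'
python3 - <<'E'
from h import *
c=st(); print(c); print(go(c,.488,.055,.0618,79.4))
E
```

```text
clock: 30.2
position: [0.4166, -0.0961, 0.198]
tool_rot: [-3.14, -0.002, 1.197]
force: [1.5, -0.3, -3.1]
grip_width: 0.0319
finger_force: 61.1
clock: 30.95
position: [0.4863, 0.0544, 0.1982]
tool_rot: [-3.141, 0.0, 1.383]
force: [0.7, -0.3, -2.9]
grip_width: 0.0317
finger_force: 61.1
[4.86347922e-01 5.43527888e-02 1.98185225e-01 7.92521855e+01]
[ 0.005  0.008  0.682 -0.002]
```

```bash
python3 -m inch '[[0.003,0.008,0.2,0,0,0,0.2],[0.003,0.008,0.35,0,0,0,0.2],[0.003,0.008,0.5,0,0,0,0.2],[0.003,0.008,0.6,0,0,0,0.2],[0.003,0.008,0.65,0,0,0,0.2],[0.003,0.008,0.665,0,0,0,0.2],[0.003,0.008,0.675,0,0,0,0.2],[0.003,0.008,0.681,0,0,0,0.2],[0.003,0.008,0.685,0,0,0,0.2],[0.003,0.008,0.685,0,0,0,0.2]]'
```

```text
clock: 32.2
position: [0.4887, 0.0562, 0.0619]
tool_rot: [3.141, -0.001, 1.386]
force: [-3.0, 0.4, 10.1]
grip_width: 0.0318
finger_force: 62.5
```

```bash
python3 -m inch '[[0,0,0,0,0,0,0.45],[0,0,0,0,0,0,0.57],[0,0,0,0,0,0,0.57],[0,0,0,0,0,0,0.57],[0,0,-0.2,0,0,0,0.57],[0,0,-0.4,0,0,0,0.57],[0,0,-0.69,0,0,0,0.57],[0,0,-0.69,0,0,0,0.57]]'
python3 -m inch '[[-0.25,-0.15,0,0,0,0,0.6],[-0.5,-0.15,0,0,0,0,0.6],[-0.8,-0.1,0,0,0,0,0.6],[-1,0,0,0,0,0,0.6],[-1,0,0,0,0,0,0.6]]'
python3 - <<'E'
from h import *
c=st(); print(c); print(go(c,.6112,-.2333,.2,85.1),go(c,.52,-.2333,.2,85.1))
E
```

```text
clock: 33.2
position: [0.49, 0.0563, 0.2024]
tool_rot: [3.137, -0.003, 1.386]
force: [0.7, -0.9, 0.0]
grip_width: 0.0486
finger_force: 0.0
clock: 33.83
position: [0.4514, -0.1437, 0.1988]
tool_rot: [3.142, 0.001, 1.381]
force: [0.2, 1.7, -0.7]
grip_width: 0.0511
finger_force: 0.0
[ 0.45135418 -0.14371123  0.19883034 79.11087558]
[-0.289  0.869 -0.006 -0.067] [-0.375  0.422 -0.006 -0.067]
```

```bash
python3 -m inch '[[-0.25,0.05,0,0,0,0,0.6],[-0.35,0.3,0,0,0,-0.03,0.6],[-0.33,0.6,0,0,0,-0.067,0.6],[-0.289,0.869,0,0,0,-0.067,0.6],[-0.289,0.869,0,0,0,-0.067,0.6],[-0.289,0.869,0,0,0,-0.067,0.6]]'
python3 - <<'E'
from h import *
caps(grab('wrist'))
c=st(); print(c); print(go(c,.6112,-.2333,.054,85.1))
E
```

```text
clock: 34.58
position: [0.611, -0.2288, 0.1983]
tool_rot: [-3.14, -0.0, 1.491]
force: [0.1, -0.1, -0.2]
grip_width: 0.0516
finger_force: 0.0
196 [101.   3.] ctr 471.0 -57.9 size 4.0 19.9 short yaw -85.6 z [0.0686 0.0741 0.0815]
998 [195.  10.] ctr 537.0 -69.3 size 13.5 33.1 short yaw -88.6 z [0.0702 0.0812 0.0828]
567 [294.  56.] ctr 604.7 -102.8 size 4.4 62.9 short yaw 78.4 z [0.069  0.0796 0.0888]
2843 [319. 227.] ctr 611.7 -233.3 size 33.4 65.6 short yaw -5.4 z [0.0745 0.0757 0.0804]
[ 0.61082526 -0.22897661  0.19878898 85.39763635]
[-0.021  0.004  0.724  0.003]
```

```bash
python3 -m inch '[[-0.02,0.004,0.2,0,0,0,0.6],[-0.02,0.004,0.4,0,0,0,0.6],[-0.02,0.004,0.6,0,0,0,0.6],[-0.02,0.004,0.72,0,0,0,0.6],[-0.02,0.004,0.72,0,0,0,0.6],[-0.02,0.004,0.72,0,0,0,0.45],[-0.02,0.004,0.72,0,0,0,0.35],[-0.02,0.004,0.72,0,0,0,0.3],[-0.02,0.004,0.72,0,0,0,0.3],[-0.02,0.004,0.72,0,0,0,0.3]]' 60
python3 -m inch '[[0,0,-0.05,0,0,0,0.2],[0,0,-0.2,0,0,0,0.2],[0,0,-0.45,0,0,0,0.2],[0,0,-0.72,0,0,0,0.2],[0,0,-0.72,0,0,0,0.2]]'
python3 - <<'E'
from h import *
c=st(); print(c); print(go(c,.45,-.16,.20,85.1),go(c,.504,.140,.20,79.4))
E
```

```text
clock: 35.88
position: [0.6127, -0.2337, 0.0571]
tool_rot: [3.14, 0.0, 1.491]
force: [-2.5, -0.3, 7.8]
grip_width: 0.0318
finger_force: 59.3
clock: 36.5
position: [0.6138, -0.2344, 0.2043]
tool_rot: [3.135, 0.001, 1.491]
force: [-0.9, 0.3, -4.4]
grip_width: 0.0318
finger_force: 60.5
[ 0.61379562 -0.23436018  0.20431739 85.40700969]
[ 0.305 -0.846  0.022  0.003] [ 1.822 -0.697  0.022  0.067]
```

```bash
python3 -m inch '[[0,-0.25,0,0,0,0,0.2],[0.05,-0.5,0,0,0,0,0.2],[0.15,-0.75,0,0,0,0,0.2],[0.305,-0.846,0,0,0,0,0.2],[0.305,-0.846,0,0,0,0,0.2]]'
python3 -m inch '[[0.25,0.03,0,0,0,0,0.2],[0.5,0.06,0,0,0,0,0.2],[0.75,0.08,0,0,0,0,0.2],[0.9,0.09,0,0,0,0,0.2],[0.9,0.09,0,0,0,0,0.2]]'
python3 -m inch '[[0.25,0.02,0,0,0,0.03,0.2],[0.5,0.04,0,0,0,0.067,0.2],[0.617,0.059,0,0,0,0.067,0.2],[0.617,0.059,0,0,0,0.067,0.2],[0.617,0.059,0,0,0,0.067,0.2]]'
python3 - <<'E'
from h import *
c=st(); print(c); print(go(c,.504,.140,.0631,79.4))
E
```

```text
clock: 37.12
position: [0.4473, -0.1568, 0.1993]
tool_rot: [-3.141, -0.002, 1.493]
force: [1.1, -0.1, -3.4]
grip_width: 0.0318
finger_force: 61.0
clock: 37.75
position: [0.4812, 0.0209, 0.1989]
tool_rot: [-3.141, 0.0, 1.494]
force: [0.3, -0.7, -3.6]
grip_width: 0.0323
finger_force: 61.0
clock: 38.38
position: [0.5025, 0.1394, 0.1992]
tool_rot: [3.142, 0.001, 1.384]
force: [0.2, 0.8, -3.9]
grip_width: 0.0317
finger_force: 61.0
[ 0.50248841  0.13939961  0.19921016 79.31576379]
[ 0.004  0.007  0.681 -0.001]
```

```bash
python3 -m inch '[[0.003,0.007,0.2,0,0,0,0.2],[0.003,0.007,0.35,0,0,0,0.2],[0.003,0.007,0.5,0,0,0,0.2],[0.003,0.007,0.6,0,0,0,0.2],[0.003,0.007,0.65,0,0,0,0.2],[0.003,0.007,0.665,0,0,0,0.2],[0.003,0.007,0.673,0,0,0,0.2],[0.003,0.007,0.679,0,0,0,0.2],[0.003,0.007,0.684,0,0,0,0.2],[0.003,0.007,0.684,0,0,0,0.2]]'
```

```text
clock: 39.62
position: [0.5041, 0.1416, 0.0631]
tool_rot: [3.141, -0.001, 1.386]
force: [-3.7, 0.0, 9.8]
grip_width: 0.0317
finger_force: 62.4
```

```bash
python3 -m inch '[[0,0,0,0,0,0,0.45],[0,0,0,0,0,0,0.57],[0,0,0,0,0,0,0.57],[0,0,0,0,0,0,0.57],[0,0,-0.2,0,0,0,0.57],[0,0,-0.4,0,0,0,0.57],[0,0,-0.69,0,0,0,0.57],[0,0,-0.69,0,0,0,0.57]]'
python3 -m inch '[[0.25,0,0,0,0,0,0.57],[0.5,0,0,0,0,0,0.57],[0.75,0,0,0,0,0,0.57],[0.9,0,0,0,0,0,0.3],[0.9,0,0,0,0,0,0],[0.9,0,0,0,0,0,0],[0.9,0,0,0,0,0,0]]'
python3 - <<'E'
from h import *
f=grab('top'); caps(f); print(tray(f)); print(st(),bot.observe()['grip_width'])
g=grab('scene')
a=np.radians(-10.6); R=np.array([[np.cos(a),np.sin(a)],[-np.sin(a),np.cos(a)]])
for h in(f,g):
    P=cloud(h); L=(P[...,:2]-[.5205,.049])@R.T
    m=(h['z_map']>0)&(abs(L[...,1])<.12)&(L[...,0]>.06)&(L[...,0]<.22)&(P[...,2]>.05)&(P[...,2]<.3)
    x,z=L[...,0][m],P[...,2][m]
    for lo in np.arange(.05,.24,.015):
        s=(z>=lo)&(z<lo+.015)
        if s.sum()>15: print(round(lo,3),s.sum(),np.percentile(x[s],[2,50,98]).round(3))
    print('top z',z.max())
save(g,'s3.png')
E
```

```text
clock: 40.62
position: [0.5055, 0.1417, 0.2038]
tool_rot: [3.137, -0.004, 1.386]
force: [-0.4, -0.6, -1.1]
grip_width: 0.0486
finger_force: 0.0
clock: 41.5
position: [0.5371, 0.3172, 0.2004]
tool_rot: [-3.141, 0.0, 1.384]
force: [0.4, 0.2, 0.4]
grip_width: -0.0001
finger_force: 0.0
513 [305. 214.] ctr 647.4 31.8 size 55.7 267.7 short yaw 0.1 z [0.0686 0.0764 0.0855]
383 [300. 252.] ctr 555.9 43.1 size 34.4 64.4 short yaw -9.3 z [0.0768 0.0821 0.0864]
383 [337. 261.] ctr 538.0 -41.5 size 34.1 65.5 short yaw -10.5 z [0.0769 0.082  0.0866]
384 [257. 275.] ctr 501.4 143.2 size 33.9 65.2 short yaw -11.4 z [0.0768 0.0815 0.0864]
391 [293. 283.] ctr 486.0 58.3 size 34.2 65.6 short yaw -10.9 z [0.0775 0.0817 0.0865]
387 [329. 289.] ctr 471.4 -25.4 size 34.2 64.1 short yaw -10.1 z [0.0773 0.0818 0.0864]
(((422.4922790527344, 389.5600891113281), (130.24012756347656, 113.1556167602539), 4.362424373626709), np.int64(480))
[ 0.53711266  0.31738621  0.20049794 79.3233239 ] -0.00016384587333392365
0.05 455 [0.063 0.122 0.127]
0.065 390 [0.125 0.129 0.133]
0.08 111 [0.13  0.132 0.134]
0.14 603 [0.145 0.158 0.165]
0.155 1361 [0.117 0.134 0.158]
0.17 218 [0.117 0.126 0.133]
top z 0.187275977784532
0.05 133 [0.125 0.128 0.131]
0.065 132 [0.131 0.134 0.137]
0.08 142 [0.137 0.14  0.143]
0.095 148 [0.143 0.146 0.149]
0.11 152 [0.149 0.152 0.155]
0.125 155 [0.155 0.158 0.161]
0.14 774 [0.149 0.16  0.166]
0.155 1878 [0.119 0.138 0.157]
0.17 176 [0.12  0.131 0.135]
top z 0.18402349076035907
```

View pics/s3.png

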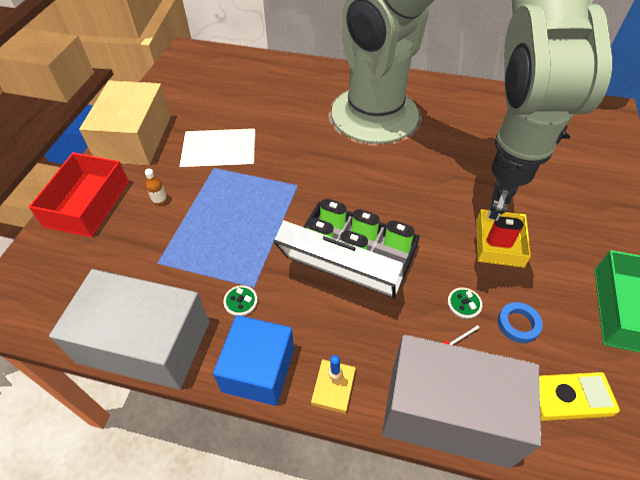

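All five green packs stand in the case (near (333,210), (367,223), (399,237), with two behind them), and red is in the tray at (504,232). The lid is open to about 1.95 rad, with its lip near (340,242). Next I'll position the closed fingers behind the lid.

```bash
cat >> h.py <<'E'
A=np.radians(-10.6); O=np.array([.5205,.049]); EX=np.array([np.cos(A),np.sin(A)]); EY=np.array([-np.sin(A),np.cos(A)])
def tocase(p): d=np.array(p[:2])-O; return np.array([d@EX,d@EY,p[2]])
def fromcase(x,y): return O+x*EX+y*EY
E
python3 - <<'E'
from h import *
c=st(); w=fromcase(.205,0); print(w); print(tocase(c)); print(go(c,w[0],w[1],.25,79.4))
E
```

```text
[0.72200175 0.01128997]
[-0.03311062  0.26706739  0.20052903]
[-1.334e+00  1.192e+00 -2.470e-01 -1.000e-03]
```

```bash
python3 -m inch '[[0,0,-0.247,0,0,0,0],[-0.2,0.2,-0.247,0,0,0,0],[-0.4,0.4,-0.247,0,0,0,0],[-0.6,0.6,-0.247,0,0,0,0],[-0.6,0.8,-0.247,0,0,0,0],[-0.6,1,-0.247,0,0,0,0],[-0.6,1,-0.247,0,0,0,0]]'
python3 -m inch '[[-0.2,0.19,0,0,0,0,0],[-0.5,0.19,0,0,0,0,0],[-0.73,0.19,0,0,0,0,0],[-0.73,0.19,0,0,0,0,0],[-0.73,0.19,0,0,0,0,0]]'
python3 - <<'E'
from h import *
c=st(); print(c,tocase(c)); save(grab('wrist'),'w3.png')
E
```

```text
clock: 42.48
position: [0.713, 0.1613, 0.2489]
tool_rot: [3.142, 0.001, 1.383]
force: [-1.0, -0.6, 0.7]
grip_width: 0.0001
finger_force: 0.0
clock: 43.1
position: [0.7218, 0.0139, 0.25]
tool_rot: [3.141, -0.001, 1.386]
force: [0.1, 1.0, 0.5]
grip_width: 0.0001
finger_force: 0.0
[7.21803421e-01 1.38999756e-02 2.50045031e-01 7.94142809e+01] [0.20432495 0.00252898 0.25004503]
```

View pics/w3.png

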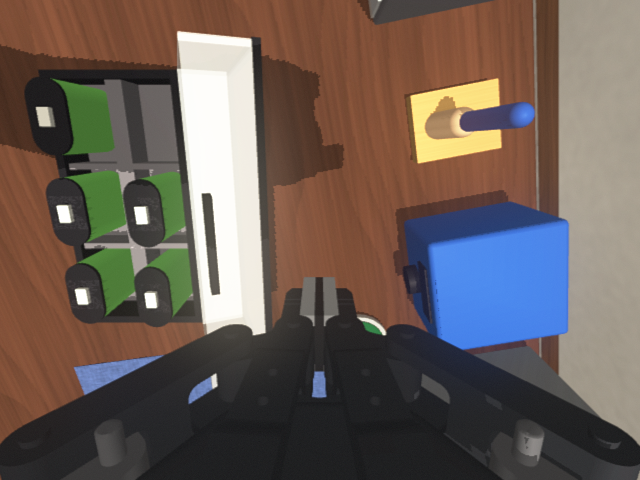

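The packs and lid look fine: the lip is at (210,244) and the fingers are behind the lid. I'll turn the gripper 90° so its linkage lies along the lid's width, then descend.

```bash
python3 -m inch '[[0,0,0,0,0,-0.2,0],[0,0,0,0,0,-0.4,0],[0,0,0,0,0,-0.6,0],[0,0,0,0,0,-0.8,0],[0,0,0,0,0,-1,0],[0,0,0,0,0,-1,0],[0,0,0,0,0,-1,0],[0,0,0,0,0,-1,0],[0,0,0,0,0,-1,0],[0,0,0,0,0,-1,0]]'
python3 -m inch '[[0,0,0.2,0,0,0,0],[0,0,0.4,0,0,0,0],[0,0,0.5,0,0,0,0],[0,0,0.5,0,0,0,0]]'
python3 - <<'E'
from h import *
c=st(); print(c,tocase(c))
th0=1.95
H=np.array([.066,.046])
for t in (1.95,1.8,1.7,1.57,1.4,1.2,1.0,.8,.6,.4,.2,.1,0):
    u=np.array([-np.cos(t),np.sin(t)]);n=np.array([np.sin(t),np.cos(t)])
    d=.132 if t>1.58 else .115
    C=H+d*u+.05*n; zt=C[1]-.02 if t>1.58 else C[1]
    tc=np.array([C[0]+.011,zt+.017])
    print(t,'tcp case x,z',tc.round(4))
E
```

```text
clock: 44.4
position: [0.722, 0.0143, 0.2497]
tool_rot: [3.141, -0.0, 2.957]
force: [-0.8, -0.1, 0.3]
grip_width: 0.0001
finger_force: 0.0
clock: 44.9
position: [0.7216, 0.0134, 0.149]
tool_rot: [-3.141, -0.002, 2.956]
force: [0.1, 0.1, 0.3]
grip_width: -0.0
finger_force: 0.0
[7.21580669e-01 1.33968786e-02 1.48975561e-01 1.69368879e+02] [0.20419854 0.00199349 0.14897556]
1.95 tcp case x,z [0.1723 0.1471]
1.8 tcp case x,z [0.1557 0.1602]
1.7 tcp case x,z [0.1436 0.1675]
1.57 tcp case x,z [0.1269 0.178 ]
1.4 tcp case x,z [0.1067 0.1848]
1.2 tcp case x,z [0.0819 0.1883]
1.0 tcp case x,z [0.0569 0.1868]
0.8 tcp case x,z [0.0327 0.1803]
0.6 tcp case x,z [0.0103 0.1692]
0.4 tcp case x,z [-0.0095  0.1538]
0.2 tcp case x,z [-0.0258  0.1349]
0.1 tcp case x,z [-0.0324  0.1242]
0 tcp case x,z [-0.038  0.113]
```

```bash
python3 -m inch '[[0.08,0,0,0,0,0,0],[0.12,0,0,0,0,0,0],[0.15,0,0,0,0,0,0],[0.17,0,-0.01,0,0,0,0],[0.19,0,-0.02,0,0,0,0],[0.21,0,-0.035,0,0,0,0],[0.23,0,-0.05,0,0,0,0],[0.24,0,-0.055,0,0,0,0],[0.26,0,-0.065,0,0,0,0],[0.28,0,-0.08,0,0,0,0],[0.3,0,-0.09,0,0,0,0],[0.3,0,-0.09,0,0,0,0]]'
python3 - <<'E'
from h import *
c=st(); print(c,tocase(c)); g=grab('scene'); P=cloud(g); L=(P[...,:2]-O)@np.array([EX,EY]).T
m=(g['z_map']>0)&(abs(L[...,1]-.09)<.03)&(L[...,0]>.06)&(L[...,0]<.22)&(P[...,2]>.06)&(P[...,2]<.13)
x,z=L[...,0][m],P[...,2][m]; k=np.polyfit(z,x,1); print(len(x),'theta',np.pi/2+np.arctan(k[0]))
E
```

```text
clock: 46.4
position: [0.6629, 0.0241, 0.1681]
tool_rot: [3.141, 0.0, 2.956]
force: [1.1, -0.6, -0.4]
grip_width: -0.0
finger_force: 0.0
[6.62869144e-01 2.41180798e-02 1.68109015e-01 1.69394126e+02] [0.14451673 0.00173168 0.16810901]
174 theta 1.948521631800903
```

```bash
python3 - <<'E'
from h import *
f=grab('scene'); cv2.imwrite('pics/s4.png',cv2.resize(f['img'][100:340,230:470,::-1],(600,600),interpolation=cv2.INTER_CUBIC))
E
```

```text
(no output)
```

View pics/s4.png

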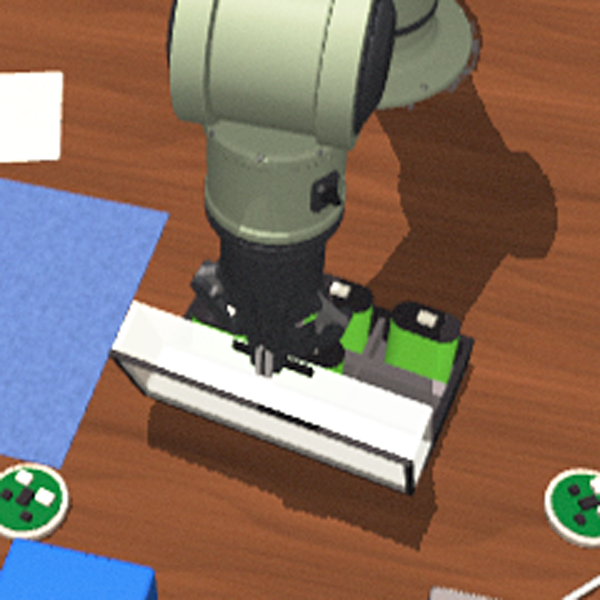

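The tip slid over the lid's upper corner, and the fingers now stand above its front wall near (265,358). The lid hasn't moved, so I'll back off and go in lower.

```bash
python3 -m inch '[[0,0,-0.1,0,0,0,0],[0,0,-0.1,0,0,0,0],[-0.15,0,-0.1,0,0,0,0],[-0.3,0,-0.1,0,0,0,0],[-0.3,0,-0.1,0,0,0,0],[-0.3,0,0.1,0,0,0,0],[-0.3,0,0.17,0,0,0,0],[-0.3,0,0.17,0,0,0,0]]'
python3 -m inch '[[0.05,0,0,0,0,0,0],[0.1,0,0,0,0,0,0],[0.14,0,0,0,0,0,0],[0.16,0,0,0,0,0,0],[0.16,0,0,0,0,0,0]]'
python3 -m inch '[[0.02,0,-0.005,0,0,0,0],[0.03,0,-0.01,0,0,0,0],[0.03,0,-0.01,0,0,0,0]]'
cat >> h.py <<'E'
def theta():
    g=grab('scene'); P=cloud(g); L=(P[...,:2]-O)@np.array([EX,EY]).T
    m=(g['z_map']>0)&(abs(L[...,1]-.09)<.03)&(L[...,0]>.06)&(L[...,0]<.22)&(P[...,2]>.06)&(P[...,2]<.13)
    x,z=L[...,0][m],P[...,2][m]; k=np.polyfit(z,x,1); return len(x),np.pi/2+np.arctan(k[0])
E
python3 - <<'E'
from h import *
c=st(); print(c,tocase(c),theta())
E
```

```text
clock: 47.5
position: [0.7213, 0.0131, 0.1331]
tool_rot: [-3.141, -0.002, 2.957]
force: [1.4, -0.4, 0.0]
grip_width: -0.0001
finger_force: 0.0
clock: 48.12
position: [0.6919, 0.0187, 0.1355]
tool_rot: [3.141, 0.004, 2.956]
force: [6.3, -1.6, 5.0]
grip_width: -0.0002
finger_force: 3.3
clock: 48.5
position: [0.6872, 0.0196, 0.1382]
tool_rot: [3.14, 0.007, 2.956]
force: [11.0, -3.0, 7.8]
grip_width: 0.0001
finger_force: 5.6
[6.87241097e-01 1.96096879e-02 1.38169786e-01 1.69376427e+02] [0.16930211 0.00178347 0.13816979] (240, np.float64(1.8878412269133602))
```

```bash
python3 -m inch '[[0.02,0,-0.02,0,0,0,0],[0.045,0,-0.04,0,0,0,0],[0.07,0,-0.06,0,0,0,0],[0.09,0,-0.07,0,0,0,0],[0.11,0,-0.08,0,0,0,0],[0.13,0,-0.095,0,0,0,0],[0.15,0,-0.11,0,0,0,0],[0.15,0,-0.11,0,0,0,0]]'
python3 - <<'E'
from h import *
c=st(); print(c,tocase(c),theta())
E
```

```text
clock: 49.55
position: [0.6547, 0.0256, 0.158]
tool_rot: [3.142, -0.0, 2.957]
force: [-0.2, 0.5, -0.4]
grip_width: -0.0001
finger_force: 0.0
[6.54706579e-01 2.56319755e-02 1.58033116e-01 1.69395445e+02] [0.13621497 0.00171822 0.15803312] (469, np.float64(1.6115866244583672))
```

```bash
python3 -m inch '[[0.02,0,-0.03,0,0,0,0],[0.045,0,-0.06,0,0,0,0],[0.07,0,-0.08,0,0,0,0],[0.095,0,-0.1,0,0,0,0],[0.12,0,-0.115,0,0,0,0],[0.147,0,-0.134,0,0,0,0],[0.17,0,-0.138,0,0,0,0],[0.195,0,-0.142,0,0,0,0],[0.22,0,-0.145,0,0,0,0],[0.245,0,-0.148,0,0,0,0],[0.27,0,-0.15,0,0,0,0],[0.27,0,-0.15,0,0,0,0]]'
cat >> h.py <<'E'
def theta2():
    "top panel plane angle from top view, lid right part"
    out=[]
    for n in('scene','top'):
        g=grab(n); P=cloud(g); L=(P[...,:2]-O)@np.array([EX,EY]).T; X=L[...,0]; Z=P[...,2]
        for s in(1,-1):
            m=(g['z_map']>0)&(abs(L[...,1]-s*.1)<.025)&(X>-.075)&(X<.17)&(Z>.09)&(Z<.25)&(g['img'].min(-1)>110)
            x,z=X[m]-.066,Z[m]-.046
            if m.sum()<40: continue
            # panel: (x,z).n=.05
            ts=np.linspace(0,2,401); r=[(abs(x*np.sin(t)+z*np.cos(t)-.05)<.002).sum() for t in ts]
            out.append((n,s,int(m.sum()),max(r),round(ts[int(np.argmax(r))],3)))
    return out
E
python3 - <<'E'
from h import *
c=st(); print(c,tocase(c),theta2())
E
```

```text
clock: 51.1
position: [0.6018, 0.0356, 0.1879]
tool_rot: [3.141, -0.0, 2.957]
force: [0.5, 0.3, -0.0]
grip_width: 0.0003
finger_force: 0.0
[6.01785398e-01 3.55933487e-02 1.87899070e-01 1.69402743e+02] [0.08236446 0.00177469 0.18789907] [('scene', 1, 963, np.int64(440), np.float64(1.63)), ('scene', -1, 829, np.int64(382), np.float64(1.635)), ('top', -1, 510, np.int64(47), np.float64(1.245))]
```

The tip slid over again, so the fingertips must effectively be higher than I assumed, about 8 mm ahead of the TCP. The lid is at 1.62 rad; I'll back off and go lower.

```bash
python3 -m inch '[[0,0,-0.15,0,0,0,0],[0,0,-0.15,0,0,0,0],[-0.2,0,-0.15,0,0,0,0],[-0.4,0,-0.15,0,0,0,0],[-0.4,0,-0.15,0,0,0,0],[-0.4,0,0.1,0,0,0,0],[-0.4,0,0.19,0,0,0,0],[-0.4,0,0.19,0,0,0,0]]'
python3 -m inch '[[0.05,0,0,0,0,0,0],[0.09,0,0,0,0,0,0],[0.12,0,0,0,0,0,0],[0.14,0,0,0,0,0,0],[0.16,0,0,0,0,0,0],[0.18,0,-0.01,0,0,0,0],[0.18,0,-0.01,0,0,0,0]]'
python3 - <<'E'
from h import *
c=st(); print(c,tocase(c),theta(),theta2())
H=np.array([.066,.046])
for t in (1.6,1.5,1.4,1.3,1.2,1.1,1.0,.9,.8,.7,.6,.5,.4,.3,.2,.1,.05,0):
    u=np.array([-np.cos(t),np.sin(t)]);n=np.array([np.sin(t),np.cos(t)])
    C=H+.105*u+.05*n; print(t,(C+[.011,.008]).round(4))
E
```

```text
clock: 52.2
position: [0.6799, 0.0208, 0.1491]
tool_rot: [-3.141, -0.002, 2.957]
force: [0.6, -0.2, 0.9]
grip_width: -0.0001
finger_force: 0.0
clock: 53.08
position: [0.6451, 0.0274, 0.152]
tool_rot: [3.142, 0.0, 2.956]
force: [0.9, 0.1, 1.1]
grip_width: -0.0001
finger_force: 0.6
[6.45149148e-01 2.73933347e-02 1.51982975e-01 1.69394361e+02] [0.12649663 0.00169142 0.15198298] (526, np.float64(1.530218295692998)) [('scene', 1, 1007, np.int64(491), np.float64(1.575)), ('scene', -1, 804, np.int64(397), np.float64(1.58)), ('top', -1, 524, np.int64(47), np.float64(1.195))]
1.6 [0.13   0.1575]
1.5 [0.1194 0.1623]
1.4 [0.1084 0.166 ]
1.3 [0.0971 0.1685]
1.2 [0.0856 0.17  ]
1.1 [0.0739 0.1703]
1.0 [0.0623 0.1694]
0.9 [0.0509 0.1673]
0.8 [0.0397 0.1642]
0.7 [0.0289 0.1599]
0.6 [0.0186 0.1546]
0.5 [0.0088 0.1482]
0.4 [-0.0002  0.1409]
0.3 [-0.0085  0.1328]
0.2 [-0.016   0.1239]
0.1 [-0.0225  0.1142]
0.05 [-0.0254  0.1092]
0 [-0.028  0.104]
```

```bash
python3 -m inch '[[0.02,0,-0.015,0,0,0,0],[0.04,0,-0.025,0,0,0,0],[0.065,0,-0.035,0,0,0,0],[0.09,0,-0.045,0,0,0,0],[0.12,0,-0.052,0,0,0,0],[0.147,0,-0.06,0,0,0,0],[0.175,0,-0.065,0,0,0,0],[0.205,0,-0.068,0,0,0,0],[0.205,0,-0.068,0,0,0,0]]'
python3 - <<'E'
from h import *
c=st(); print(c,tocase(c),theta2())
E
```

```text
clock: 54.35
position: [0.6044, 0.0351, 0.1654]
tool_rot: [3.142, -0.001, 2.957]
force: [-0.0, 0.5, 0.0]
grip_width: 0.0
finger_force: 0.0
[6.04388910e-01 3.50520691e-02 1.65423045e-01 1.69395362e+02] [0.08502312 0.00172156 0.16542305] [('scene', 1, 1194, np.int64(664), np.float64(1.26)), ('scene', -1, 1019, np.int64(555), np.float64(1.26)), ('top', -1, 653, np.int64(143), np.float64(1.255))]
```

```bash
python3 -m inch '[[0.03,0,0,0,0,0,0],[0.055,0,0,0,0,0,0],[0.085,0,0,0,0,0,0],[0.113,0,0,0,0,0,0],[0.14,0,0.006,0,0,0,0],[0.17,0,0.012,0,0,0,0],[0.2,0,0.02,0,0,0,0],[0.227,0,0.027,0,0,0,0],[0.255,0,0.037,0,0,0,0],[0.28,0,0.047,0,0,0,0],[0.28,0,0.047,0,0,0,0]]'
python3 - <<'E'
from h import *
c=st(); print(c,tocase(c),theta2())
E
```

```text
clock: 55.82
position: [0.5493, 0.0453, 0.1557]
tool_rot: [-3.141, -0.001, 2.957]
force: [-0.4, 0.9, 0.1]
grip_width: -0.0001
finger_force: 0.0
[5.49312522e-01 4.53245049e-02 1.55673892e-01 1.69400435e+02] [0.02899696 0.00168733 0.15567389] [('scene', 1, 1282, np.int64(783), np.float64(0.825)), ('scene', -1, 1103, np.int64(663), np.float64(0.83)), ('top', -1, 1039, np.int64(543), np.float64(0.82))]
```

```bash
python3 -m inch '[[0.026,0,0.013,0,0,0,0],[0.052,0,0.026,0,0,0,0],[0.076,0,0.042,0,0,0,0],[0.1,0,0.058,0,0,0,0],[0.123,0,0.076,0,0,0,0],[0.146,0,0.094,0,0,0,0],[0.167,0,0.114,0,0,0,0],[0.187,0,0.134,0,0,0,0],[0.206,0,0.156,0,0,0,0],[0.206,0,0.156,0,0,0,0]]'
python3 - <<'E'
from h import *
c=st(); print(c,tocase(c),theta2())
E
```

```text
clock: 57.18
position: [0.509, 0.0528, 0.1244]
tool_rot: [-3.141, -0.001, 2.957]
force: [-1.1, -0.5, 0.4]
grip_width: -0.0003
finger_force: 0.0
[5.09036961e-01 5.27935298e-02 1.24395710e-01 1.69396402e+02] [-0.01196525  0.00162015  0.12439571] [('scene', 1, 1235, np.int64(822), np.float64(0.4)), ('scene', -1, 1078, np.int64(709), np.float64(0.405)), ('top', -1, 1260, np.int64(712), np.float64(0.39))]
```

```bash
python3 - <<'E'
from h import *
f=grab('scene'); cv2.imwrite('pics/s5.png',cv2.resize(f['img'][100:340,230:470,::-1],(600,600),interpolation=cv2.INTER_CUBIC))
E
```

```text
(no output)
```

View pics/s5.png

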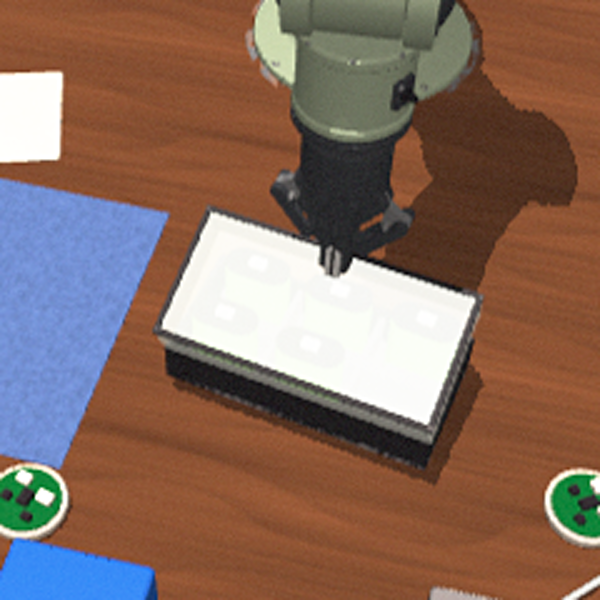

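The fingertips rest on the lid's panel near its front edge at (333,272), with the lid almost closed. I'll lower it slowly.

```bash
python3 -m inch '[[0.005,0,0.02,0,0,0,0],[0.01,0,0.04,0,0,0,0],[0.015,0,0.06,0,0,0,0],[0.02,0,0.08,0,0,0,0],[0.025,0,0.1,0,0,0,0],[0.03,0,0.12,0,0,0,0],[0.03,0,0.135,0,0,0,0],[0.03,0,0.135,0,0,0,0]]'
python3 - <<'E'
from h import *
c=st(); print(c,tocase(c),theta2())
E
```

```text
clock: 58.32
position: [0.5035, 0.0538, 0.0976]
tool_rot: [-3.141, -0.0, 2.956]
force: [0.1, 0.3, -0.4]
grip_width: 0.0002
finger_force: 0.0
[5.03516897e-01 5.38295828e-02 9.75515172e-02 1.69388689e+02] [-0.0175817   0.0016231   0.09755152] [('scene', 1, 1083, np.int64(787), np.float64(0.145)), ('scene', -1, 939, np.int64(685), np.float64(0.145)), ('top', -1, 1196, np.int64(746), np.float64(0.135))]
```

```bash
python3 -m inch '[[0,0,0.008,0,0,0,0],[0,0,0.016,0,0,0,0],[0,0,0.024,0,0,0,0],[0,0,0.032,0,0,0,0],[0,0,0.04,0,0,0,0],[0,0,0.048,0,0,0,0],[0,0,0.056,0,0,0,0],[0,0,0.062,0,0,0,0],[0,0,0.062,0,0,0,0]]'
python3 - <<'E'
from h import *
c=st(); print(c,tocase(c),theta2())
E
```

```text
clock: 59.55
position: [0.5037, 0.0539, 0.0853]
tool_rot: [-3.142, 0.0, 2.956]
force: [1.3, 0.4, 1.0]
grip_width: -0.0001
finger_force: 0.0
[5.03664187e-01 5.38759638e-02 8.53132278e-02 1.69389512e+02] [-0.01744546  0.00169579  0.08531323] [('scene', 1, 985, np.int64(750), np.float64(0.02)), ('scene', -1, 861, np.int64(651), np.float64(0.015)), ('top', -1, 1198, np.int64(746), np.float64(0.015))]
```

```bash
python3 -m inch '[[0,0,0.004,0,0,0,0],[0,0,0.008,0,0,0,0],[0,0,0.012,0,0,0,0],[0,0,0.015,0,0,0,0],[0,0,0.015,0,0,0,0]]'
python3 - <<'E'
from h import *
c=st(); print(tocase(c),theta2())
E
```

```text
clock: 60.28
position: [0.5035, 0.054, 0.0835]
tool_rot: [3.141, 0.0, 2.956]
force: [-12.1, -0.3, 35.1]
grip_width: -0.0001
finger_force: 17.3
[-0.01763179  0.00173685  0.08353801] [('scene', 1, 971, np.int64(730), np.float64(0.005)), ('scene', -1, 847, np.int64(647), np.float64(0.0)), ('top', -1, 1195, np.int64(735), np.float64(0.0))]
```

Force rose to 35 N and the lid reads 0.00, so it's fully shut. I'll retreat straight up and do a final check.

```bash
python3 -m inch '[[0,0,-0.02,0,0,0,0],[0,0,-0.1,0,0,0,0],[0,0,-0.3,0,0,0,0],[0,0,-0.6,0,0,0,0],[0.3,0,-0.7,0,0,0,0],[0.3,0,-0.7,0,0,0,0],[0.3,0,-0.7,0,0,0,0],[0.3,0,-0.7,0,0,0,0]]'
python3 - <<'E'
from h import *
f=grab('top'); save(f,'t9.png'); print(tray(f),theta2(),st())
E
```

```text
clock: 61.38
position: [0.4451, 0.0647, 0.2222]
tool_rot: [-3.141, -0.0, 2.956]
force: [0.4, -0.1, -0.2]
grip_width: 0.0002
finger_force: 0.0
(((422.5852355957031, 389.718994140625), (130.28097534179688, 113.86235046386719), 4.547439098358154), np.int64(401)) [('scene', 1, 978, np.int64(737), np.float64(0.005)), ('scene', -1, 846, np.int64(659), np.float64(0.005)), ('top', 1, 241, np.int64(155), np.float64(0.01)), ('top', -1, 1198, np.int64(732), np.float64(0.0))] [4.44828453e-01 6.46597447e-02 2.21963125e-01 1.69358192e+02]
```

View pics/t9.png

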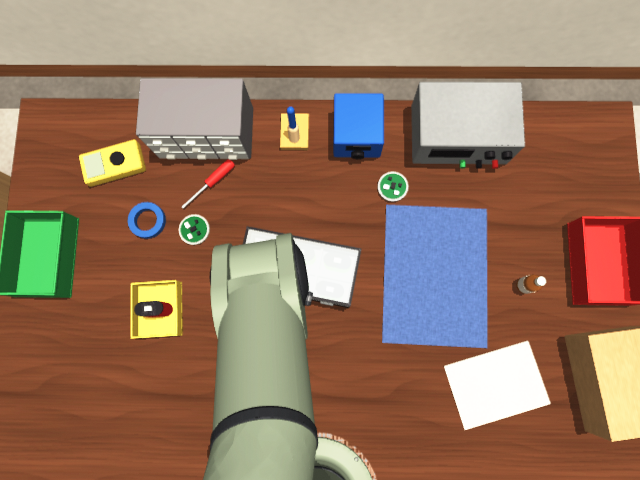

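The lid is shut (case near (310,265)), the red pack stands in the tray at (153,309), and the mat is empty. The modules, tape, screwdriver and bottle are where they started.

```bash
python3 -c "
from workcell import bot
print(bot.job_done())"
```

```text
the job is handed in; nothing more can be done
None
```

The job is handed in: the spent red pack stands in the yellow tray, all five green packs (the four from the mat plus the one already there) stand in the case, and the lid was lowered slowly and reads fully shut.

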